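Free the round-knobbed tamper from its keyhole rack

TASK

Two hand tools hang in the keyhole slots of the metal rack. Push the one with the round knob along its slot until it hangs in the middle of the wide hole, and take the fingers off it there; then lift it straight up out of the rack and stand it upright in the shallow metal tray, setting it down rather than dropping it. Leave the square-knobbed tool hanging where it is and do not disturb anything else.

Things in the scene. Friction and masses are not known exactly. Their poses are not given: they have to be found in the camera images.
- rack: Fixed grey metal rack: level board 180 (x) by 250 (y) mm, 8 mm thick, on four thin legs, top 110 mm above the table, x = -85 to +95 mm. Two keyhole slots along its own x axis, at y = +60 (left) and -60 mm (right): 14 mm wide, closed far end at x = +55 mm, near end opening into a wide round hole at x = -45 mm. Origin on the table, x away from the robot (turned up to 0.3 rad), z up.
- rack_hole_left (a point): Centre of the left slot's wide round hole (40 mm across), level with the board's top, 110 mm above the table; axes as the rack's.
- rack_hole_right (a point): Centre of the right slot's wide round hole (40 mm across), level with the board's top; axes as the rack's.
- tamper: Loose tool with a ROUND wooden knob, 98 mm tall, 0.2 kg, in the left or the right slot. Steel foot 30 mm across, 14 high, tapering (14 to 24) to a 9 mm neck; straight-sided knob 50 mm across from 70 to 98 mm. Origin: centre of the foot's underside, z up. It hangs by its knob on the board (origin at 40 mm height), slides easily; only the foot, not the knob, passes the wide hole (5 mm play).
- stamp: Loose hand tool just like the tamper but with a SQUARE wooden knob, 44 x 44 x 28 mm; it hangs in the other slot and stays there. Origin at the centre of the foot's underside.
- tray: Fixed shallow square steel tray, 112 x 112 mm outside, walls 4 mm thick and 14 mm high, floor 4 mm thick. Origin at the centre of its underside; x and y along its sides.
- tray_floor (a point): Centre of the tray's inner floor, 4 mm above the table; axes as the tray's.
- jar: Bystander: brown glass jar with a black lid, 68 mm across, 78 mm tall, standing beyond the tray. Origin under its centre.
- tin: Bystander: round grey tin, 68 mm across, 36 mm tall, standing left of the rack. Origin under its centre.
- roll: Bystander: roll of white stickers lying flat, 66 mm across, 30 mm tall, beyond the rack. Origin under its centre.
Things that resemble listed ones, but are neither listed nor needed, are in the scene too. What is shaped like the tamper but pink or turquoise is not meant.

How it is judged (in metres and radians):
On the way, in this order (a step that is already met when the one before it is completed fails the run):
1. the round-knobbed tool hangs in the rack with its axis within 10 mm of the centre of a wide hole, at rest and not touched by the fingers ((horizontal distance between tamper and rack_hole_left below 0.01 m or horizontal distance between tamper and rack_hole_right below 0.01 m) and height (world z) of tamper between 0.035 and 0.045 m and contact force between the fingers and tamper below 0.2 N and linear speed of tamper below 0.02 m/s), for 0.2 s.
2. it is lifted clear: its foot is above the rack's board (height (world z) of tamper above 0.115 m), for 0.1 s.
At the end, for the whole second after the job is handed in: The round-knobbed tool stands upright (within 0.1 rad), at rest and released, its foot flat on the tray's floor (within 4 mm) with its axis no more than 37 mm from the tray's centre along either side; the square-knobbed tool is within 15 mm of where it hung (x of tamper in the frame of tray_floor between -0.037 and 0.037 m and y of tamper in the frame of tray_floor between -0.037 and 0.037 m and z of tamper in the frame of tray_floor between -0.003 and 0.004 m and angle between tamper's own z axis and vertical below 0.1 rad and linear speed of tamper below 0.02 m/s and distance of stamp from where it was at the start of the episode below 0.015 m); the robot touches nothing.
It fails at once if the square-knobbed tool is moved by more than 15 mm (distance of stamp from where it was at the start of the episode above 0.015 m).
It fails at once if the jar, tin or roll is moved by more than 20 mm (distance of any of jar, tin, roll from where it was at the start of the episode above 0.02 m).
It fails at once if the round-knobbed tool is let go over the tray more than 25 mm above its floor (horizontal distance between tamper and tray_floor below 0.07 m and z of tamper in the frame of tray_floor above 0.025 m and contact force between the fingers and tamper below 0.1 N).
It also fails if it takes over 61 s, if anything falls off the work surface, if the arm or the gripper's body presses on something with over 40 N, if the wrist force passes 120 N, or if a joint passes its speed limit or range.

ROBOT

A 6-joint arm with a two-finger parallel gripper is mounted at the origin on a cart in front of the work surface, level with it; the furniture and walls round the work are solid. World frame = base frame: x ahead of the robot, y to its left, z up, the work surface at z = 0. Lengths are in mm, angles in rad, forces in N, time in s.
With the tool pointing down it reaches from about 350 to 775 mm from the base axis. Payload 7.3 kg.
Tool frame: the origin (TCP) lies between the finger pads; the fingertips stand 25 mm ahead of it and the grasp point (between the pads) lies 6 mm ahead of it; z points along the fingers, y is the line along which they close (so a half turn about z gives the same grasp; the last joint's range is limited). The gripper opens to 92 mm and grips with 3 to 60 N. Pads are 19 mm wide; open, the fingers measure 130 mm over their backs; the gripper's body (75 mm by 190 mm) begins 47 mm behind the grasp point.
Start: joints at [1.078, 0.342, 1.524, -0, 1.275, -0.146], TCP at [178.427, 493.767, 251.741] pointing down, gripper open.
Joint ranges: [-2.53, 2.53], [-0.77, 2.02], [0.04, 2.7], [-1, 4.14], [0.28, 2.66], [-3.11, 3.11]. Speed limits (rad/s): [2.57, 2.57, 3.14, 3.14, 3.14, 3.14].

INTERFACE

Orientations are given as [roll, pitch, yaw] about the fixed x, y, z axes, in that order (R = Rz(yaw) Ry(pitch) Rx(roll)).
In Python, from plant import bot gives the robot as it stands.
- The arm moves only by the tool play_rows, never from a script. Its argument "commands" is a list of rows, each an object of numbers: "x", "y", "z": the shift along the tool's x, y, z in m; "twist": the turn about the tool's z in degrees. In form: [{"x": .., "y": .., "z": .., "twist": ..}, ...]. A call has exactly 8 rows; each row is the pose to reach, as a shift and turn from the pose commanded when the call began, along the tool's axes at that moment; what a row does not reach only later rows make up. A row lasts 1/10 s, in which the tool goes at most 50 mm and 8.59 degrees, less where a joint would pass 70% of its speed; a pose out of reach is approached as far as the arm can. A call with a gripper value outside its range is refused whole. "jaw" is the closure, from 0 (fully open) to 1 (shut), set as the call begins (left out, the last holds). The fingers move at their own pace and stop on an object; the grip force is fixed at half the most. Time passes only in rows, so rows that repeat a pose let the fingers close, or fill a call up. It gives the time, the measured TCP pose, the force, the opening and the grip force at its end, in the units of the state.
- bot.get_obs(): the state, without advancing time (a new reading comes with each control period).
- bot.capture(name): name is "scene" or "side" or "wrist"; returns a dict with "pixels" (400x640x3 uint8, red, green, blue), "fx", "fy", "cx", "cy" (pixels), "k1" (the pictures are not rectified: a ray, as slopes to the right and down, at radius r is drawn at 1 + k1 r^2 times it, then the intrinsics apply), "eye" and "rotation" of the camera in the world. Camera axes: x right, y down, z forward; pixel columns grow to the right and rows downward; lengths in mm; the calibration is good to about 2 mm. A picture is of the moment at which its call begins. There is no depth.
- bot.close_job(): hands the job in; it is judged then, once.
The state is a dict: "time": time; "joint_positions": joint angles; "dq": joint speeds; "tau": joint torques, N m; "tool_pos": TCP position; "tcp_rot": TCP orientation; "contact_force": force on the tool from outside, world axes, zero at the start; "moment": the same for the moment, N m; "grip_width": finger opening in mm; "finger_force": force on a finger pad.
Only numpy, scipy, OpenCV 4.12 (cv2) and the standard library are available. Lean on these libraries where they do the work, as an engineer would, in place of code of your own. Each camera call takes 0.05 s, during which the arm holds its last target. There are 200 camera calls.

## Working session

There is one attempt and no reset: what is moved stays moved. The work goes in short steps, Python scripts to look and compute and a tool call to move; the robot and the scene stay as the last step left them, time stands still between calls to the robot, and variables do not carry over. Pictures are saved under pics/ and viewed, at most 10 in all, crops included, and the job is handed in when it is done.

Besides the shell and the picture viewer there is one more tool, called after "Emit:" in YAML: its name, and indented under it one key for each argument. play_rows: Moves the arm, as the interface text tells. Its arguments: {"type":"object","properties":{"commands":{"type":"array"},"jaw":{"type":"number"}},"required":["commands"]}

```bash
ls; mkdir -p pics; cat > h.py <<'E'
import numpy as np, cv2
from plant import bot
def cap(n):
    c=bot.capture(n); return c
def ray(c,u,v):
    K=np.array([[c['fx'],0,c['cx']],[0,c['fy'],c['cy']],[0,0,1.]])
    p=cv2.undistortPoints(np.array([[[u,v]]],float),K,np.array([c['k1'],0,0,0.]))[0,0]
    return np.array(c['eye'],float),np.array(c['rotation'],float).reshape(3,3)@np.array([p[0],p[1],1])
def onz(c,u,v,z):
    e,d=ray(c,u,v); return e+d*(z-e[2])/d[2]
def pix(c,P):
    q=np.array(c['rotation']).reshape(3,3).T@(np.array(P,float)-np.array(c['eye']))
    a=q[:2]/q[2]; a=a*(1+c['k1']*(a@a)); return a[0]*c['fx']+c['cx'],a[1]*c['fy']+c['cy']
def save(c,f): cv2.imwrite('pics/'+f,c['pixels'][:,:,::-1])
E
python3 - <<'E'
from h import *
import pickle
for n in ('scene','side'):
    c=cap(n); save(c,n+'0.png'); pickle.dump(c,open(n+'0.pkl','wb')); print(n,c['eye'],c['rotation'],c['fx'],c['k1'])
print(bot.get_obs())
E
```

```text
pics
scene [ -64.99911189 -629.57439422 1114.30295037] [-2.38101992 -0.01665945 -0.75979791] 454.68857821577853 -0.12834822987429156
side [342.61289145 826.31195802 591.45028666] [-2.13448423  0.01242036 -2.82687838] 369.5163488536778 0.025085574627034014
{'time': 0.1, 'joint_positions': array([ 1.07799453e+00,  3.42665920e-01,  1.52491809e+00,  2.19029881e-05,
        1.27536820e+00, -1.45995403e-01]), 'dq': array([ 0.0018318 , -0.00137736, -0.0033587 , -0.00213347, -0.00112891,
       -0.00285433]), 'tau': array([ 1.39556254e-03, -4.32004380e+01, -2.44694567e+01,  7.17878644e-02,
        5.26623591e-02, -7.76259458e-05]), 'tool_pos': array([178.26467956, 493.47103135, 251.1089302 ]), 'tcp_rot': array([-3.14025061e+00, -2.18506113e-04,  2.79477972e+00]), 'contact_force': array([ 0.06648981, -0.07751906, -0.19822049]), 'moment': array([-0.00169513, -0.00273382, -0.00747737]), 'finger_force': 0.0, 'grip_width': 92.0203822417058}
```

View pics/scene0.png

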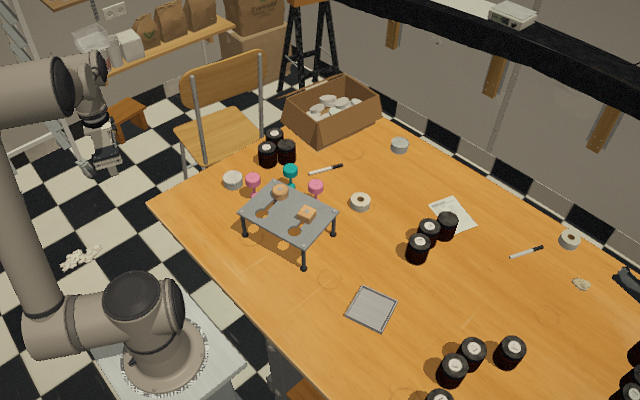

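View pics/side0.png

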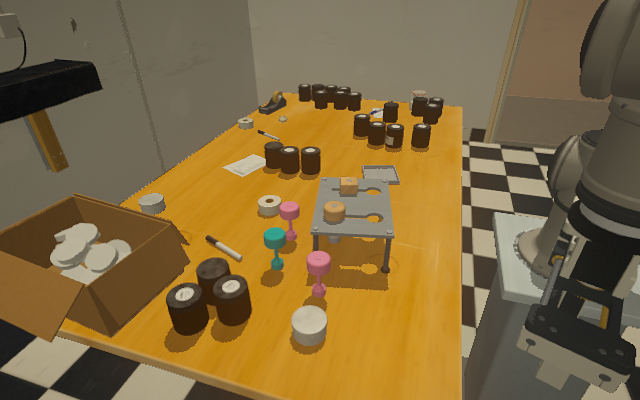

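The scene view shows the candidates: a round wooden knob (280,190), a square wooden knob (307,213), pink ones (253,180) and (316,187), and a turquoise one (290,170). I choose the round wooden knob in the left slot. The rack spans (238–338, 180–245), the tray is at (371,309), and the wide holes are at about (262,212) and (296,231). Next I'll check a close crop.

```bash
python3 - <<'E'
s=open('h.py').read()
s=s.replace("import numpy as np, cv2\n","import numpy as np, cv2\nfrom scipy.spatial.transform import Rotation as Ro\n")
s=s.replace("c=bot.capture(n); return c","c=dict(bot.capture(n)); c['rotation']=Ro.from_euler('xyz',c['rotation']).as_matrix(); return c")
open('h.py','w').write(s)
E
python3 - <<'E'
from h import *
import pickle
ims=[]
for n,box in (('scene',(225,165,345,275)),('side',(300,160,420,270))):
    c=pickle.load(open(n+'0.pkl','rb')); c['rotation']=Ro.from_euler('xyz',c['rotation']).as_matrix(); pickle.dump(c,open(n+'0.pkl','wb'))
    x0,y0,x1,y1=box
    ims.append(cv2.resize(c['pixels'][y0:y1,x0:x1,::-1],(400,367),interpolation=cv2.INTER_CUBIC))
    hsv=cv2.cvtColor(c['pixels'],cv2.COLOR_RGB2HSV)
    for u,v in ([(280,190),(307,213),(240,300)] if n=='scene' else [(334,207),(348,184),(400,300)]): print(n,u,v,c['pixels'][v,u],hsv[v,u])
cv2.imwrite('pics/crop.png',np.hstack(ims))
c=pickle.load(open('scene0.pkl','rb'))
for nm,u,v,z in [('knob',280,187,138),('sq',307,210,138),('holeL',262,212,110),('holeR',295,231,110),('tray',371,309,10)]: print(nm,onz(c,u,v,z).round())
d=pickle.load(open('side0.pkl','rb'))
for nm,u,v,z in [('knob',334,205,138),('holeL',370,218,110),('holeR',373,190,110),('tray',380,174,10)]: print(nm,onz(d,u,v,z).round())
E
```

```text
scene 280 190 [189 158 125] [ 15  86 189]
scene 307 213 [203 166 125] [ 16  98 203]
scene 240 300 [202 152  86] [ 17 146 202]
side 334 207 [182 144  96] [ 17 120 182]
side 348 184 [201 159  92] [ 18 138 201]
side 400 300 [203 144  27] [ 20 221 203]
knob [539. 156. 138.]
sq [535.  31. 138.]
holeL [448. 134. 110.]
holeR [472.  13. 110.]
tray [ 493. -276.   10.]
knob [533. 150. 138.]
holeL [452. 137. 110.]
holeR [470.  11. 110.]
tray [ 494. -268.   10.]
```

View pics/crop.png

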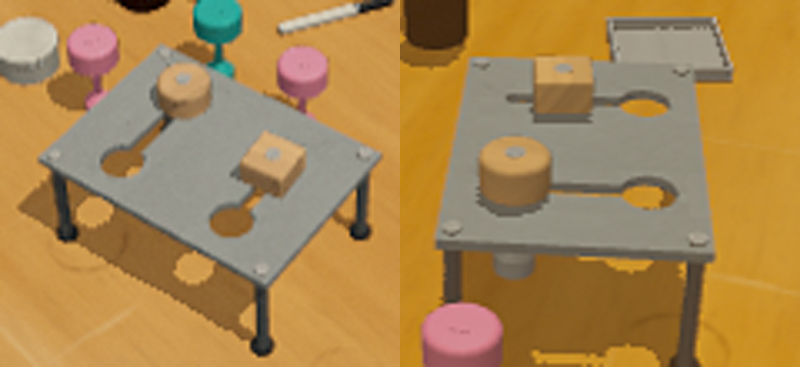

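The close crop confirms it: the round wooden knob is in the left slot at its far end, scene pixel (280,189). The square knob is in the right slot. Now I'll measure precisely.

```bash
python3 - <<'E'
from h import *
import pickle
for n in ('scene','side'):
    c=pickle.load(open(n+'0.pkl','rb')); im=c['pixels']; hsv=cv2.cvtColor(im,cv2.COLOR_RGB2HSV)
    grey=(hsv[:,:,1]<55).astype(np.uint8)
    H,W=grey.shape
    def comp(seed):
        nlab,lab,st,ce=cv2.connectedComponentsWithStats(cv2.morphologyEx(grey,cv2.MORPH_OPEN,np.ones((2,2),np.uint8)))
        return (lab==lab[seed[1],seed[0]]).astype(np.uint8)
    b=comp((285,214) if n=='scene' else (350,220))
    cs,h=cv2.findContours(b,cv2.RETR_CCOMP,cv2.CHAIN_APPROX_NONE)
    k=max(range(len(cs)),key=lambda i:cv2.contourArea(cs[i]))
    for i,q in enumerate(cs):
        if h[0][i][3]>=0 and cv2.contourArea(q)>15:
            m=cv2.moments(q);u,v=m['m10']/m['m00'],m['m01']/m['m00']; print(n,'hole',(round(u),round(v)),cv2.contourArea(q),onz(c,u,v,110).round(1),onz(c,u,v,138).round(1))
    P=np.array([onz(c,*p[0],110)[:2] for p in cs[k]],np.float32); print(n,'board',cv2.minAreaRect(P))
    t=comp((371,309) if n=='scene' else (380,172))
    q=max(cv2.findContours(t,cv2.RETR_EXTERNAL,cv2.CHAIN_APPROX_NONE)[0],key=cv2.contourArea)
    print(n,'tray',cv2.minAreaRect(np.array([onz(c,*p[0],14)[:2] for p in q],np.float32)))
c=pickle.load(open('scene0.pkl','rb'));d=pickle.load(open('side0.pkl','rb'))
def tri(a,b):
    e,r=ray(c,*a);f,s=ray(d,*b);r/=np.linalg.norm(r);s/=np.linalg.norm(s)
    t=np.linalg.lstsq(np.stack([r,-s],1),f-e,rcond=None)[0]; p=e+r*t[0];q=f+s*t[1]; return ((p+q)/2).round(1),np.linalg.norm(p-q).round(1)
print('knobtop',tri((279.9,188.7),(300+(516-400)*.3,160+153*.3)))
print('sqtop',tri((225+272*.3,165+154*.3),(300+(563-400)*.3,160+69*.3)))
E
```

```text
scene hole (304, 220) 454.5 [519.2  26.5 110. ] [502.9   8.2 138. ]
scene board ((482.4217529296875, 54.31964111328125), (237.26231384277344, 289.2327575683594), 12.23686408996582)
scene tray ((493.5724182128906, -278.8738708496094), (116.98878479003906, 111.88375854492188), 17.720897674560547)
side hole (345, 214) 647.5 [511.  138.3 110. ] [501.2 178.3 138. ]
side hole (373, 192) 104.5 [468.6  23.2 110. ] [461.2  69.9 138. ]
side board ((491.63775634765625, 65.20097351074219), (205.00244140625, 351.23138427734375), 12.262388229370117)
side tray ((521.35302734375, -86.56268310546875), (245.8794708251953, 421.2659912109375), 12.262401580810547)
knobtop (array([532.5, 151. , 137.4]), np.float64(2.8))
sqtop (array([530.4,  28.1, 137.1]), np.float64(2.1))
```

Emit:
play_rows:
  commands:
    - {"x": -0.03, "y": -0.016, "z": 0, "twist": 4}
    - {"x": -0.07, "y": -0.038, "z": 0, "twist": 10}
    - {"x": -0.11, "y": -0.06, "z": 0, "twist": 17}
    - {"x": -0.15, "y": -0.082, "z": 0, "twist": 24}
    - {"x": -0.19, "y": -0.104, "z": 0, "twist": 32}
    - {"x": -0.23, "y": -0.125, "z": -0.01, "twist": 40}
    - {"x": -0.27, "y": -0.147, "z": -0.01, "twist": 48}
    - {"x": -0.31, "y": -0.169, "z": -0.01, "twist": 54}
  jaw: 0

```text
time: 0.9
tool_pos: [413.5, 227.9, 261.8]
tcp_rot: [3.141, -0.0, 1.847]
contact_force: [-0.1, 0.7, 0.2]
grip_width: 92.2
finger_force: 0.0
```

```bash
cat >> h.py <<'E'
def togo(P,yaw=None):
    o=bot.get_obs(); R=Ro.from_euler('xyz',o['tcp_rot']).as_matrix()
    print('t',o['time'],'tcp',o['tool_pos'].round(1),o['tcp_rot'].round(3),'grip',round(o['grip_width'],1),round(o['finger_force'],1),'F',o['contact_force'].round(1))
    print('shift mm',(R.T@(np.array(P)-o['tool_pos'])).round(1), 'twist',None if yaw is None else np.degrees(o['tcp_rot'][2]-yaw).round(2))
E
python3 - <<'E'
from h import *
togo((490,142,260),1.784)
E
```

```text
t 0.9 tcp [413.5 227.9 261.8] [ 3.141 -0.     1.847] grip 92.2 0.0 F [-0.1  0.7  0.2]
shift mm [-103.5   50.2    1.8] twist 3.61
```

Emit:
play_rows:
  commands:
    - {"x": -0.03, "y": 0.015, "z": 0, "twist": 1}
    - {"x": -0.06, "y": 0.03, "z": 0, "twist": 2}
    - {"x": -0.09, "y": 0.044, "z": 0, "twist": 3}
    - {"x": -0.103, "y": 0.05, "z": 0, "twist": 3.6}
    - {"x": -0.103, "y": 0.05, "z": 0, "twist": 3.6}
    - {"x": -0.103, "y": 0.05, "z": 0, "twist": 3.6}
    - {"x": -0.103, "y": 0.05, "z": 0, "twist": 3.6}
    - {"x": -0.103, "y": 0.05, "z": 0, "twist": 3.6}

```text
time: 1.7
tool_pos: [488.4, 145.4, 261.9]
tcp_rot: [3.142, -0.0, 1.791]
contact_force: [-0.1, 0.3, 0.7]
grip_width: 91.9
finger_force: 0.0
```

```bash
python3 - <<'E'
from h import *
import pickle
c=cap('wrist'); save(c,'w1.png'); pickle.dump(c,open('w1.pkl','wb'))
print(c['eye'])
for P in [(533,151,138),(449,134,110)]: print(pix(c,P))
togo((533,151,200),1.784)
E
```

```text
[471.59042924 225.22718895 394.69000011]
(np.float64(374.41929317100465), np.float64(212.72013601038898))
(np.float64(266.0708830597821), np.float64(200.00522329870807))
t 1.75 tcp [488.6 145.4 261.9] [ 3.141 -0.     1.791] grip 91.8 0.0 F [-0.3  0.2 -0.1]
shift mm [-4.2 44.6 61.9] twist 0.41
```

View pics/w1.png

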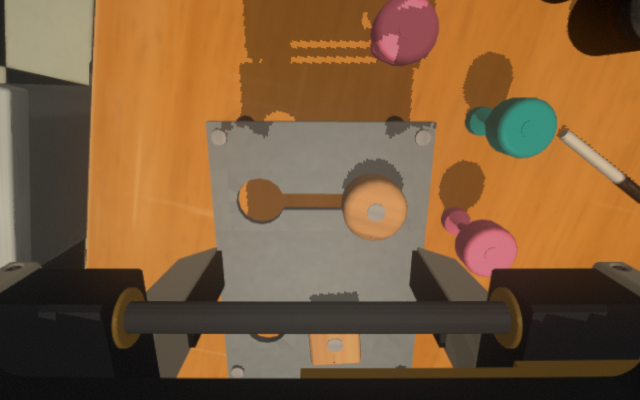

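The wrist view shows the round knob's top disc at (375,212), predicted at (374,213), and the left wide hole at about (262,201). Corner rivets are at (218,137) and (423,138). I'll refine these.

```bash
python3 - <<'E'
from h import *
import pickle
c=pickle.load(open('w1.pkl','rb')); hsv=cv2.cvtColor(c['pixels'],cv2.COLOR_RGB2HSV)
m=(hsv[:,:,1]>70).astype(np.uint8)
roi=np.zeros_like(m); roi[165:240,225:288]=1
mm=m*roi
q=max(cv2.findContours(mm,cv2.RETR_EXTERNAL,cv2.CHAIN_APPROX_NONE)[0],key=cv2.contourArea)
W=np.array([onz(c,*p[0],110)[:2] for p in q if p[0][0]<284],np.float32)
print('hole',cv2.minEnclosingCircle(W), cv2.boundingRect(q))
kr=np.zeros_like(m); kr[172:245,335:412]=1
E=[onz(c,u,v,z)[:2].round(1) for u,v,z in [(375.5,212,138),(218,137,110),(423,138,110)]]; print(E)
d=E[2]-E[1]; print(np.linalg.norm(d),np.arctan2(d[1],d[0]))
x=(E[1]+E[2])/2; a=np.arctan2(d[1],d[0]); print('mid',x)
E
```

```text
hole ((444.6819152832031, 133.70643615722656), 19.672273635864258) (238, 178, 50, 44)
[array([533.6, 151.7]), array([402.8, 176.7]), array([560.7, 211.2])]
161.6250599381173 0.21511215260485078
mid [481.75 193.95]
```

Emit:
play_rows:
  commands:
    - {"x": -0.002, "y": 0.02, "z": 0, "twist": 0.4}
    - {"x": -0.004, "y": 0.045, "z": 0, "twist": 0.4}
    - {"x": -0.004, "y": 0.045, "z": 0.03, "twist": 0.4}
    - {"x": -0.004, "y": 0.045, "z": 0.06, "twist": 0.4}
    - {"x": -0.004, "y": 0.045, "z": 0.08, "twist": 0.4}
    - {"x": -0.004, "y": 0.045, "z": 0.08, "twist": 0.4}
    - {"x": -0.004, "y": 0.045, "z": 0.08, "twist": 0.4}
    - {"x": -0.004, "y": 0.045, "z": 0.08, "twist": 0.4}

```text
time: 2.55
tool_pos: [534.7, 150.6, 183.3]
tcp_rot: [3.139, 0.0, 1.783]
contact_force: [0.6, -0.2, -0.2]
grip_width: 91.6
finger_force: 0.0
```

```bash
python3 - <<'E'
from h import *
togo((533.6,151.7,140),1.785)
c=cap('wrist');print(pix(c,(533.6,151.7,138)));save(c,'w2.png')
E
```

```text
t 2.55 tcp [534.7 150.6 183.3] [3.139 0.    1.783] grip 91.6 0.0 F [ 0.6 -0.2 -0.2]
shift mm [ 1.3 -1.  43.3] twist -0.12
(np.float64(313.0562839795041), np.float64(248.90151107163592))
```

View pics/w2.png

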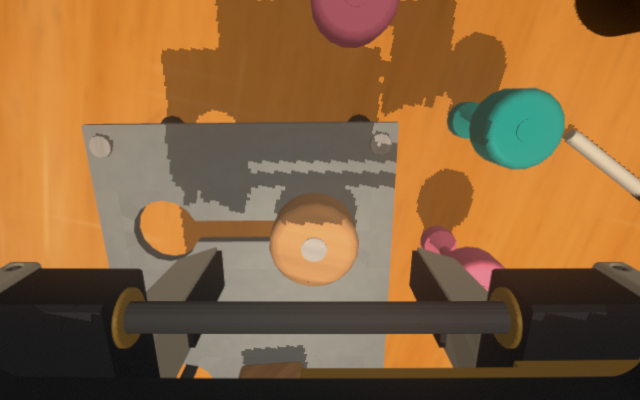

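The knob's disc is at (314,249), matching the prediction of (313,249), and the fingers straddle it. I'll descend and grip.

Emit:
play_rows:
  commands:
    - {"x": 0.001, "y": -0.001, "z": 0.015, "twist": 0}
    - {"x": 0.001, "y": -0.001, "z": 0.03, "twist": 0}
    - {"x": 0.001, "y": -0.001, "z": 0.04, "twist": 0}
    - {"x": 0.001, "y": -0.001, "z": 0.043, "twist": 0}
    - {"x": 0.001, "y": -0.001, "z": 0.043, "twist": 0}
    - {"x": 0.001, "y": -0.001, "z": 0.043, "twist": 0}
    - {"x": 0.001, "y": -0.001, "z": 0.043, "twist": 0}
    - {"x": 0.001, "y": -0.001, "z": 0.043, "twist": 0}

```text
time: 3.4
tool_pos: [533.1, 151.1, 139.2]
tcp_rot: [3.141, -0.0, 1.782]
contact_force: [0.7, 0.0, -0.4]
grip_width: 91.8
finger_force: 0.0
```

Emit:
play_rows:
  commands:
    - {"x": 0, "y": 0, "z": 0, "twist": 0}
    - {"x": 0, "y": 0, "z": 0, "twist": 0}
    - {"x": 0, "y": 0, "z": 0, "twist": 0}
    - {"x": 0, "y": 0, "z": 0, "twist": 0}
    - {"x": 0, "y": 0, "z": 0, "twist": 0}
    - {"x": 0, "y": 0, "z": 0, "twist": 0}
    - {"x": 0, "y": 0, "z": 0, "twist": 0}
    - {"x": 0, "y": 0, "z": 0, "twist": 0}
  jaw: 1

```text
time: 4.2
tool_pos: [532.8, 151.0, 138.7]
tcp_rot: [3.141, -0.0, 1.782]
contact_force: [0.7, -0.3, -0.7]
grip_width: 49.3
finger_force: 30.0
```

```bash
python3 - <<'E'
from h import *
togo((444.6,133.3,140),1.785)
E
```

```text
t 4.2 tcp [532.8 151.  138.7] [ 3.141 -0.     1.782] grip 49.3 30.0 F [ 0.7 -0.3 -0.7]
shift mm [  1.2 -90.   -1.3] twist -0.14
```

Emit:
play_rows:
  commands:
    - {"x": 0, "y": -0.005, "z": 0, "twist": 0}
    - {"x": 0, "y": -0.012, "z": 0, "twist": 0}
    - {"x": 0, "y": -0.02, "z": 0, "twist": 0}
    - {"x": 0, "y": -0.028, "z": 0, "twist": 0}
    - {"x": 0, "y": -0.036, "z": 0, "twist": 0}
    - {"x": 0, "y": -0.044, "z": 0, "twist": 0}
    - {"x": 0, "y": -0.05, "z": 0, "twist": 0}
    - {"x": 0, "y": -0.05, "z": 0, "twist": 0}

```text
time: 5.0
tool_pos: [482.8, 140.4, 138.7]
tcp_rot: [-3.141, -0.0, 1.783]
contact_force: [-0.4, -1.1, -3.5]
grip_width: 49.3
finger_force: 30.0
```

```bash
python3 - <<'E'
from h import *
togo((444.6,133.3,140),1.785)
E
```

```text
t 5.0 tcp [482.8 140.4 138.7] [-3.141 -0.     1.783] grip 49.3 30.0 F [-0.4 -1.1 -3.5]
shift mm [  1.1 -38.9  -1.2] twist -0.14
```

Emit:
play_rows:
  commands:
    - {"x": 0, "y": -0.006, "z": 0, "twist": 0}
    - {"x": 0, "y": -0.014, "z": 0, "twist": 0}
    - {"x": 0, "y": -0.022, "z": 0, "twist": 0}
    - {"x": 0, "y": -0.03, "z": 0, "twist": 0}
    - {"x": 0.001, "y": -0.036, "z": 0, "twist": 0}
    - {"x": 0.001, "y": -0.039, "z": 0, "twist": 0}
    - {"x": 0.001, "y": -0.039, "z": 0, "twist": 0}
    - {"x": 0.001, "y": -0.039, "z": 0, "twist": 0}

```text
time: 5.8
tool_pos: [445.4, 133.3, 138.7]
tcp_rot: [-3.141, -0.0, 1.783]
contact_force: [-1.2, -0.9, -1.1]
grip_width: 49.2
finger_force: 30.0
```

Emit:
play_rows:
  commands:
    - {"x": 0, "y": 0, "z": 0, "twist": 0}
    - {"x": 0, "y": 0, "z": 0, "twist": 0}
    - {"x": 0, "y": 0, "z": 0, "twist": 0}
    - {"x": 0, "y": 0, "z": 0, "twist": 0}
    - {"x": 0, "y": 0, "z": 0, "twist": 0}
    - {"x": 0, "y": 0, "z": 0, "twist": 0}
    - {"x": 0, "y": 0, "z": 0, "twist": 0}
    - {"x": 0, "y": 0, "z": 0, "twist": 0}
  jaw: 0

```text
time: 6.6
tool_pos: [445.6, 133.3, 138.7]
tcp_rot: [3.141, -0.0, 1.783]
contact_force: [-0.5, 0.8, -0.8]
grip_width: 91.5
finger_force: 0.0
```

```bash
python3 - <<'E'
from h import *
import pickle
togo((444.6,133.3,140),1.785)
c=cap('wrist'); save(c,'w3.png');pickle.dump(c,open('w3.pkl','wb'));s=cap('scene');d=cap('side')
pickle.dump((s,d),open('sd.pkl','wb'))
print(pix(c,(444.6,133.3,138)))
ims=[]
for k,z in ((s,100),(d,100)):
    u,v=map(int,pix(k,(450,133,120))); ims.append(cv2.resize(k['pixels'][v-25:v+25,u-25:u+25,::-1],(400,400),interpolation=cv2.INTER_CUBIC)); print(u,v,pix(k,(444.6,133.3,138)))
cv2.imwrite('pics/sd.png',np.hstack(ims))
E
```

```text
t 6.6 tcp [445.6 133.3 138.7] [ 3.141 -0.     1.783] grip 91.5 0.0 F [-0.5  0.8 -0.8]
shift mm [ 0.2 -1.  -1.3] twist -0.14
(np.float64(312.0970804856153), np.float64(294.67897532805586))
262 209 (np.float64(260.4966714386849), np.float64(206.38988045920698))
371 213 (np.float64(374.37026626699407), np.float64(207.4280875574617))
```

View pics/w3.png

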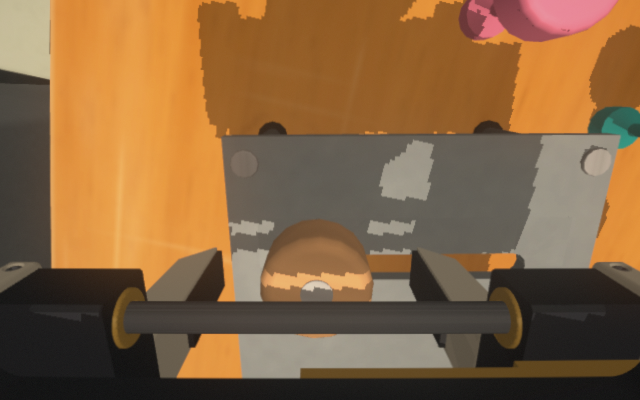

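The knob sits between the open fingers with its disc at (317,293). The rivets at (244,163) and (596,162) give the rack's x axis, so I'll check the knob against them.

```bash
python3 - <<'E'
from h import *
import pickle
c=pickle.load(open('w3.pkl','rb'))
a,b=[onz(c,u,v,110)[:2] for u,v in ((244,163),(596,162))]; k=onz(c,317,293.5,138)[:2]
e=(b-a)/np.linalg.norm(b-a); print(a,b,np.linalg.norm(b-a),k,'rack x of knob',5+(k-(a+b)/2)@e)
c=pickle.load(open('w1.pkl','rb'))
a,b=[onz(c,u,v,110)[:2] for u,v in ((218,137),(423,138))];h=np.array([444.7,133.7]);e=(b-a)/np.linalg.norm(b-a);print('hole by rivets',5+(h-(a+b)/2)@e)
E
```

```text
[403.32047682 176.84772814] [561.24347972 211.40386865] 161.65952397972117 [446.51561246 134.29367801] rack x of knob -42.72931938003107
hole by rivets -44.063314658157424
```

Emit:
play_rows:
  commands:
    - {"x": 0, "y": -0.002, "z": 0, "twist": 0}
    - {"x": 0, "y": -0.002, "z": 0, "twist": 0}
    - {"x": 0, "y": -0.002, "z": 0, "twist": 0}
    - {"x": 0, "y": -0.002, "z": 0, "twist": 0}
    - {"x": 0, "y": -0.002, "z": 0, "twist": 0}
    - {"x": 0, "y": -0.002, "z": 0, "twist": 0}
    - {"x": 0, "y": -0.002, "z": 0, "twist": 0}
    - {"x": 0, "y": -0.002, "z": 0, "twist": 0}

```text
time: 7.55
tool_pos: [443.6, 132.9, 138.7]
tcp_rot: [3.142, -0.0, 1.783]
contact_force: [-1.1, -0.7, 0.4]
grip_width: 91.7
finger_force: 0.0
```

Emit:
play_rows:
  commands:
    - {"x": 0, "y": 0, "z": 0, "twist": 0}
    - {"x": 0, "y": 0, "z": 0, "twist": 0}
    - {"x": 0, "y": 0, "z": 0, "twist": 0}
    - {"x": 0, "y": 0, "z": 0, "twist": 0}
    - {"x": 0, "y": 0, "z": 0, "twist": 0}
    - {"x": 0, "y": 0, "z": 0, "twist": 0}
    - {"x": 0, "y": 0, "z": 0, "twist": 0}
    - {"x": 0, "y": 0, "z": 0, "twist": 0}
  jaw: 1

```text
time: 8.35
tool_pos: [443.8, 132.9, 138.8]
tcp_rot: [3.141, -0.0, 1.783]
contact_force: [1.1, -0.2, -0.2]
grip_width: 49.4
finger_force: 30.0
```

Emit:
play_rows:
  commands:
    - {"x": 0, "y": 0, "z": -0.005, "twist": 0}
    - {"x": 0, "y": 0, "z": -0.011, "twist": 0}
    - {"x": 0, "y": 0, "z": -0.018, "twist": 0}
    - {"x": 0, "y": 0, "z": -0.025, "twist": 0}
    - {"x": 0, "y": 0, "z": -0.032, "twist": 0}
    - {"x": 0, "y": 0, "z": -0.038, "twist": 0}
    - {"x": 0, "y": 0, "z": -0.042, "twist": 0}
    - {"x": 0, "y": 0, "z": -0.042, "twist": 0}

```text
time: 9.15
tool_pos: [443.9, 132.9, 181.4]
tcp_rot: [3.14, 0.0, 1.783]
contact_force: [0.4, 0.7, -2.1]
grip_width: 49.0
finger_force: 30.0
```

Emit:
play_rows:
  commands:
    - {"x": 0, "y": 0, "z": -0.006, "twist": 0}
    - {"x": 0, "y": 0, "z": -0.013, "twist": 0}
    - {"x": 0, "y": 0, "z": -0.02, "twist": 0}
    - {"x": 0, "y": 0, "z": -0.03, "twist": 0}
    - {"x": 0, "y": 0, "z": -0.04, "twist": 0}
    - {"x": 0, "y": 0, "z": -0.052, "twist": 0}
    - {"x": 0, "y": 0, "z": -0.06, "twist": 0}
    - {"x": 0, "y": 0, "z": -0.06, "twist": 0}

```text
time: 9.95
tool_pos: [444.3, 133.0, 242.2]
tcp_rot: [3.139, 0.0, 1.783]
contact_force: [0.2, 0.6, -2.4]
grip_width: 49.7
finger_force: 30.0
```

```bash
python3 - <<'E'
from h import *
togo((495,-277,240),1.785)
s=cap('side'); 
print(pix(s,(443,133,190)))
s2=cap('scene')
ims=[]
for k in (s,s2):
    u,v=map(int,pix(k,(443,133,190))); ims.append(cv2.resize(k['pixels'][max(v-60,0):v+60,u-60:u+60,::-1],(400,400)))
cv2.imwrite('pics/lift.png',np.hstack(ims))
# tray
hsv=cv2.cvtColor(s2['pixels'],cv2.COLOR_RGB2HSV); g=(hsv[:,:,1]<70).astype(np.uint8); n,l,_,_=cv2.connectedComponentsWithStats(g)
q=max(cv2.findContours((l==l[309,371]).astype(np.uint8),0,1)[0],key=cv2.contourArea)
print([onz(s2,*p,14)[:2].round() for p in cv2.approxPolyDP(q,6,True)[:,0].astype(float)],cv2.boundingRect(q))
E
```

```text
t 9.95 tcp [444.3 133.  242.2] [3.139 0.    1.783] grip 49.7 30.0 F [ 0.2  0.6 -2.4]
shift mm [-411.5  -36.6    2.1] twist -0.14
(np.float64(376.76001873415817), np.float64(187.2932710098581))
[array([ 531., -206.]), array([ 424., -243.]), array([ 457., -345.]), array([ 566., -308.])] (345, 285, 53, 49)
```

View pics/lift.png

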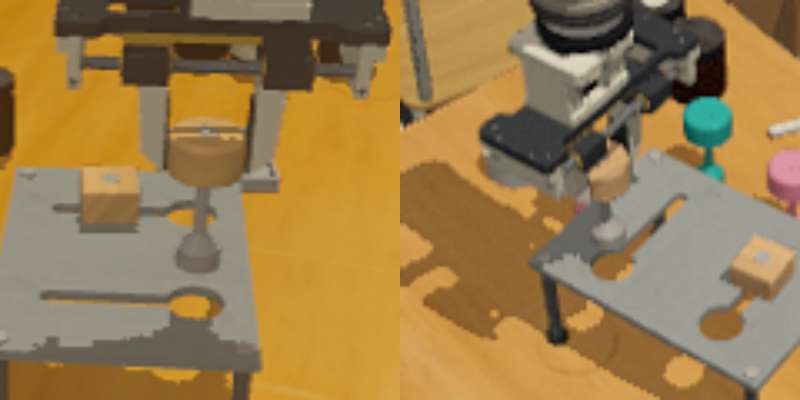

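The tool is lifted clear and hangs straight in the fingers, with the foot above the board (side-crop (197,255)). The square-knobbed tool is unmoved. I'll carry it to the tray centre at about (494.5,-275.5).

Emit:
play_rows:
  commands:
    - {"x": -0.015, "y": -0.001, "z": 0, "twist": 0}
    - {"x": -0.04, "y": -0.003, "z": 0, "twist": 0}
    - {"x": -0.075, "y": -0.006, "z": 0, "twist": 0}
    - {"x": -0.11, "y": -0.009, "z": 0, "twist": 0}
    - {"x": -0.145, "y": -0.012, "z": 0, "twist": 0}
    - {"x": -0.175, "y": -0.015, "z": 0, "twist": 0}
    - {"x": -0.195, "y": -0.017, "z": 0, "twist": 0}
    - {"x": -0.205, "y": -0.018, "z": 0, "twist": 0}

```text
time: 10.85
tool_pos: [468.9, -72.9, 240.0]
tcp_rot: [-3.141, -0.0, 1.781]
contact_force: [-0.4, 0.6, -1.4]
grip_width: 49.3
finger_force: 30.0
```

Emit:
play_rows:
  commands:
    - {"x": -0.015, "y": -0.001, "z": 0, "twist": 0}
    - {"x": -0.04, "y": -0.003, "z": 0, "twist": 0}
    - {"x": -0.075, "y": -0.006, "z": 0, "twist": 0}
    - {"x": -0.11, "y": -0.009, "z": 0, "twist": 0}
    - {"x": -0.145, "y": -0.012, "z": 0, "twist": 0}
    - {"x": -0.175, "y": -0.015, "z": 0, "twist": 0}
    - {"x": -0.195, "y": -0.017, "z": 0, "twist": 0}
    - {"x": -0.205, "y": -0.018, "z": 0, "twist": 0}

```text
time: 11.65
tool_pos: [494.6, -276.9, 240.1]
tcp_rot: [-3.141, -0.0, 1.782]
contact_force: [0.5, 0.2, -2.0]
grip_width: 49.4
finger_force: 30.0
```

```bash
python3 - <<'E'
from h import *
togo((494.5,-275.5,104),1.785)
c=cap('wrist'); save(c,'w4.png'); print(pix(c,(494.5,-275.5,4)))
E
```

```text
t 11.65 tcp [ 494.6 -276.9  240.1] [-3.141 -0.     1.782] grip 49.4 30.0 F [ 0.5  0.2 -2. ]
shift mm [  1.3   0.3 136.1] twist -0.19
(np.float64(316.000517118456), np.float64(173.73451443433797))
```

View pics/w4.png

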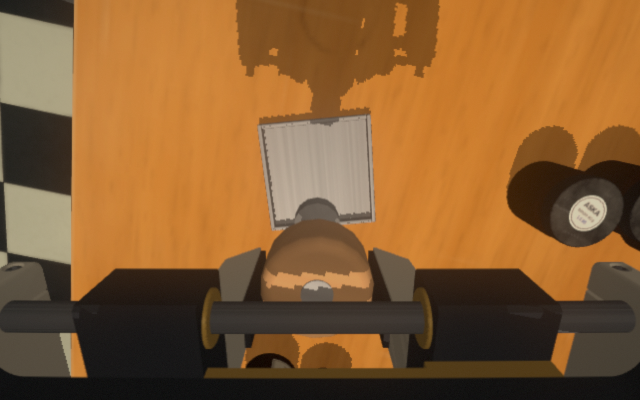

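The tray centre appears at (318,171), matching the prediction of (316,174). Lowering.

Emit:
play_rows:
  commands:
    - {"x": 0.001, "y": 0, "z": 0.015, "twist": 0}
    - {"x": 0.001, "y": 0, "z": 0.035, "twist": 0}
    - {"x": 0.001, "y": 0, "z": 0.06, "twist": 0}
    - {"x": 0.001, "y": 0, "z": 0.085, "twist": 0}
    - {"x": 0.001, "y": 0, "z": 0.105, "twist": 0}
    - {"x": 0.001, "y": 0, "z": 0.12, "twist": 0}
    - {"x": 0.001, "y": 0, "z": 0.13, "twist": 0}
    - {"x": 0.001, "y": 0, "z": 0.13, "twist": 0}

```text
time: 12.5
tool_pos: [493.9, -273.2, 109.5]
tcp_rot: [-3.14, -0.002, 1.783]
contact_force: [-0.2, 0.1, -1.6]
grip_width: 49.2
finger_force: 30.0
```

Emit:
play_rows:
  commands:
    - {"x": 0, "y": 0, "z": 0.001, "twist": 0}
    - {"x": 0, "y": 0, "z": 0.002, "twist": 0}
    - {"x": 0, "y": 0, "z": 0.003, "twist": 0}
    - {"x": 0, "y": 0, "z": 0.004, "twist": 0}
    - {"x": 0, "y": 0, "z": 0.005, "twist": 0}
    - {"x": 0, "y": 0, "z": 0.006, "twist": 0}
    - {"x": 0, "y": 0, "z": 0.006, "twist": 0}
    - {"x": 0, "y": 0, "z": 0.006, "twist": 0}

```text
time: 13.3
tool_pos: [494.4, -274.5, 104.7]
tcp_rot: [3.142, -0.0, 1.783]
contact_force: [0.3, -0.6, -2.0]
grip_width: 49.7
finger_force: 30.0
```

Emit:
play_rows:
  commands:
    - {"x": 0, "y": 0, "z": 0.0005, "twist": 0}
    - {"x": 0, "y": 0, "z": 0.001, "twist": 0}
    - {"x": 0, "y": 0, "z": 0.0015, "twist": 0}
    - {"x": 0, "y": 0, "z": 0.0015, "twist": 0}
    - {"x": 0, "y": 0, "z": 0.0015, "twist": 0}
    - {"x": 0, "y": 0, "z": 0.0015, "twist": 0}
    - {"x": 0, "y": 0, "z": 0.0015, "twist": 0}
    - {"x": 0, "y": 0, "z": 0.0015, "twist": 0}

```text
time: 14.1
tool_pos: [494.4, -274.6, 103.2]
tcp_rot: [3.142, -0.0, 1.783]
contact_force: [0.1, -0.0, -3.0]
grip_width: 49.5
finger_force: 30.0
```

Emit:
play_rows:
  commands:
    - {"x": 0, "y": 0, "z": 0.0005, "twist": 0}
    - {"x": 0, "y": 0, "z": 0.001, "twist": 0}
    - {"x": 0, "y": 0, "z": 0.001, "twist": 0}
    - {"x": 0, "y": 0, "z": 0.001, "twist": 0}
    - {"x": 0, "y": 0, "z": 0.001, "twist": 0}
    - {"x": 0, "y": 0, "z": 0.001, "twist": 0}
    - {"x": 0, "y": 0, "z": 0.001, "twist": 0}
    - {"x": 0, "y": 0, "z": 0.001, "twist": 0}

```text
time: 14.9
tool_pos: [494.5, -274.7, 102.8]
tcp_rot: [3.141, 0.001, 1.783]
contact_force: [-2.6, 0.6, 6.0]
grip_width: 49.2
finger_force: 30.0
```

The force has turned to +6 N upward at the predicted height, so the foot is on the floor. I'll release and then retreat straight up.

Emit:
play_rows:
  commands:
    - {"x": 0, "y": 0, "z": 0, "twist": 0}
    - {"x": 0, "y": 0, "z": 0, "twist": 0}
    - {"x": 0, "y": 0, "z": 0, "twist": 0}
    - {"x": 0, "y": 0, "z": 0, "twist": 0}
    - {"x": 0, "y": 0, "z": 0, "twist": 0}
    - {"x": 0, "y": 0, "z": 0, "twist": 0}
    - {"x": 0, "y": 0, "z": 0, "twist": 0}
    - {"x": 0, "y": 0, "z": 0, "twist": 0}
  jaw: 0

```text
time: 15.7
tool_pos: [494.4, -274.5, 102.2]
tcp_rot: [3.142, -0.0, 1.782]
contact_force: [-0.2, 0.6, 0.6]
grip_width: 91.8
finger_force: 0.0
```

Emit:
play_rows:
  commands:
    - {"x": 0, "y": 0, "z": -0.01, "twist": 0}
    - {"x": 0, "y": 0, "z": -0.03, "twist": 0}
    - {"x": 0, "y": 0, "z": -0.055, "twist": 0}
    - {"x": 0, "y": 0, "z": -0.085, "twist": 0}
    - {"x": 0, "y": 0, "z": -0.11, "twist": 0}
    - {"x": 0, "y": 0, "z": -0.12, "twist": 0}
    - {"x": 0, "y": 0, "z": -0.12, "twist": 0}
    - {"x": 0, "y": 0, "z": -0.12, "twist": 0}

```text
time: 16.5
tool_pos: [493.9, -274.2, 221.3]
tcp_rot: [-3.141, -0.001, 1.783]
contact_force: [-0.3, -0.0, -1.2]
grip_width: 91.8
finger_force: 0.0
```

```bash
python3 - <<'E'
from h import *
togo((494,-275,220))
s=cap('scene');d=cap('side'); ims=[]
for k in (s,d):
    for P in ((494,-275,50),):
        u,v=map(int,pix(k,P)); ims.append(cv2.resize(k['pixels'][v-45:v+45,u-45:u+45,::-1],(400,400)))
        print(u,v)
cv2.imwrite('pics/end.png',np.hstack(ims))
E
```

```text
t 16.5 tcp [ 493.9 -274.2  221.3] [-3.141e+00 -1.000e-03  1.783e+00] grip 91.8 0.0 F [-0.3 -0.  -1.2]
shift mm [-0.8 -0.1  1.3] twist None
372 301
381 162
```

View pics/end.png

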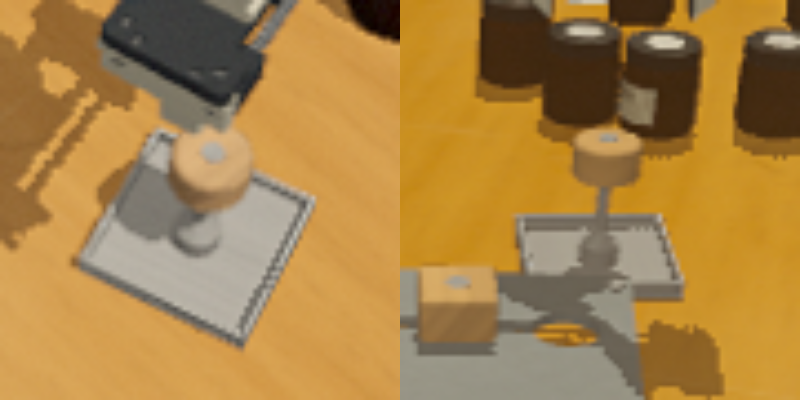

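The tamper stands upright at the tray's centre, with its foot at scene-crop (195,238). The gripper is clear above it, and the square-knobbed tool still hangs. Handing in.

```bash
python3 -c "
from plant import bot
print(bot.close_job())"
```

```text
the job is handed in; nothing more can be done
None
```

The round-knobbed tool was slid to the wide hole and released there, then lifted out and stood upright in the tray's centre; the square-knobbed one was left hanging, and the job is handed in, but no verdict was returned.

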